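# Top up the coil tray and zero its shortage dial

### The arm

A 6-joint arm with a two-finger parallel gripper is mounted at the origin on the work surface. World frame = base frame: x ahead of the robot, y to its left, z up, the work surface at z = 0. Lengths are in m, angles in rad, forces in N, time in s.
With the tool pointing down it reaches from about 0.25 to 0.775 m from the base axis. Payload 4 kg.
Tool frame: the origin (TCP) lies at the very end of the fingers, on their centre line; the grasp point (between the pads) lies 19 mm behind it; z points along the fingers, y is the direction in which the jaws open and shut (so a half turn about z gives the same grasp; the last joint's range is limited). The gripper opens to 94 mm and grips with 3 to 60 N. Pads are 16 mm wide; open, the fingers measure 119 mm over their backs; the gripper's body (75 mm by 177 mm) begins 78 mm behind the grasp point.
Start: joints at [-1.451, 0.087, 1.371, -0, 1.684, -0.103], TCP at [0.122, -0.536, 0.206] pointing down, gripper open.
Joint ranges: [-3.1, 3.1], [-0.76, 2.03], [0.27, 2.55], [-1.08, 4.22], [0.17, 2.65], [-2.57, 2.57]. Speed limits (rad/s): [2.79, 2.79, 3.14, 3.14, 3.14, 3.14].

### API

Orientations are given as [roll, pitch, yaw] about the fixed x, y, z axes, in that order (R = Rz(yaw) Ry(pitch) Rx(roll)).
In Python, from bench import robot, cams, models gives the robot as it stands.
- The arm moves only by the tool step_arm, never from a script. Its argument "series" is a list of rows, each a list of 5 numbers: the gripper command: -1 is shut, 1 is fully open, values between are in proportion, then the shift along the tool's x, y, z in mm, then the turn about the tool's z in degrees. A call has 1 to 20 rows; each row is the pose to reach, as a shift and turn from the pose commanded when the call began, along the tool's axes at that moment; what a row does not reach only later rows make up. A row lasts 1/8 s, in which the tool goes at most 62.5 mm and 10.7 degrees, less where a joint would pass 70% of its speed; a pose out of reach is approached as far as the arm can. A call with a gripper value outside its range is refused whole. The fingers move at their own pace and stop on an object; the grip force is fixed at half the most. Time passes only in rows, so rows that repeat a pose let the fingers close. It gives the time, the measured TCP pose, the force and the opening at its end, in the units of the state.
- robot.get_obs(): the state, without advancing time (a new reading comes with each control period).
- cams.snapshot(name): name is "scene" or "top" or "wrist"; returns a dict with "pixels" (384x512x3 uint8, red, green, blue), "fov_y" (degrees; the focal length in pixels is half the picture's height over the tangent of half this angle, whatever the lens; pixels are square), "cx", "cy" (the principal point, pixels), "R" (3x3) and "t" (3): a world point X has camera coordinates R X + t. Camera axes: x right, y down, z forward; pixel columns grow to the right and rows downward; lengths in m; the calibration is good to about 2 mm. A picture is of the moment at which its call begins. There is no depth.
- robot.close_job(): hands the job in, once; it reports no verdict.
Trained networks look in a picture, given as the dict that the camera call returned (one of the last four; its "shot" number tells which), for a name from the list of things; names that differ only in an ending like _2 or _b are one class to them, and where a whole thing is asked for, a point or a joint stands for the part that bears it (a point fixed in the world has none). Each returns a list of dicts, best first, with "p" (0 to 1); they miss things now and then, are a little off and sometimes report something else, mostly with a low value. They report only what shows in the picture. A call takes as long as a camera call. They do not tell look-alikes from the thing itself.
- models.find_in(picture, label): "position" ([x, y, z] in m, in world coordinates, good to about 4 mm: the middle of the surface that is visible of it).
- models.pinpoint(picture, label): "position" ([x, y, z] in m, in world coordinates, good to about 4 mm: a listed point, or the origin of a listed thing).
The state is a dict: "time": time; "joint_positions": joint angles; "qvel": joint speeds; "joint_torque": joint torques, N m; "tool_pos": TCP position; "ee_rot": TCP orientation; "wrist_force": force on the tool from outside, world axes, zero at the start; "wrist_torque": the same for the moment, N m; "width": finger opening in m.
Only numpy, scipy, OpenCV 4.12 (cv2) and the standard library are available. Lean on these libraries where they do the work, as an engineer would, in place of code of your own. Each camera call takes 0.05 s, during which the arm holds its last target. There are 200 camera calls.

### The job

Two of the six pockets in the black coil tray are empty: fill them with the two box-shaped spare coils from the sloping shelf, setting each one down upright and fully home in its pocket without dropping it. When the tray is full, turn the shortage dial at the tray's end back until its pointer is on the long zero mark. Leave the coils already in the tray, the round can and everything else on the bench where they are.

Things in the scene. Friction and masses are not known exactly. Their poses are not given: they have to be found in the camera images.
- tray: black kitting tray fixed to the bench, 124 (x) x 302 mm (y), 20 mm thick, top at z = 20 mm; six pockets in two rows of three, and a dial at its +y end. Origin on the bench, its x axis across the tray, away from the robot
- dial_grip (a point): point on the dial's axis, 3 mm under the top of its grip bar. The dial is an aluminium disc 54 mm across (its top 28 mm above the bench) with an upright black bar grip on it, 46 long x 12 wide x 26 mm high, top 54 mm above the bench. The point turns with the dial: its x axis runs along the bar to the pointer end, which has a small black pointer on the disc's edge and a white line on the bar's top
- dial_zero (a point): the zero mark: the long thick black mark on the white scale round the dial, 38 mm from the dial's axis towards tray +x (the other three marks are short and thin)
- dial (a joint): angle of the dial in rad, 0 when the pointer is on the zero mark, growing anticlockwise seen from above; it turns from -0.9 to 1.7 and stays where it is left
- shelf: aluminium spares shelf, fixed, 230 mm wide (y), its surface sloping at 30 degrees, the low edge with a 10 mm lip towards its own -x (about towards the robot). Surface 50 mm above the bench at the lip, rising to 87 mm; origin on the bench, 50 mm behind the lip
- pocket_1 (a point): centre of the floor of a pocket in the tray, 8 mm above the bench: nearer the robot row (tray x -27 mm), column at tray y -105 mm. Every pocket is 37 (tray x) x 29 mm (tray y), 12 mm deep, with a small chamfer; axes as the tray's. Four of the six hold a part, two are empty
- pocket_2 (a point): centre of the floor of a pocket in the tray, 8 mm above the bench: nearer the robot row (tray x -27 mm), column at tray y -41 mm. Every pocket is 37 (tray x) x 29 mm (tray y), 12 mm deep, with a small chamfer; axes as the tray's. Four of the six hold a part, two are empty
- pocket_3 (a point): centre of the floor of a pocket in the tray, 8 mm above the bench: nearer the robot row (tray x -27 mm), column at tray y +23 mm. Every pocket is 37 (tray x) x 29 mm (tray y), 12 mm deep, with a small chamfer; axes as the tray's. Four of the six hold a part, two are empty
- pocket_4 (a point): centre of the floor of a pocket in the tray, 8 mm above the bench: farther from the robot row (tray x +27 mm), column at tray y -105 mm. Every pocket is 37 (tray x) x 29 mm (tray y), 12 mm deep, with a small chamfer; axes as the tray's. Four of the six hold a part, two are empty
- pocket_5 (a point): centre of the floor of a pocket in the tray, 8 mm above the bench: farther from the robot row (tray x +27 mm), column at tray y -41 mm. Every pocket is 37 (tray x) x 29 mm (tray y), 12 mm deep, with a small chamfer; axes as the tray's. Four of the six hold a part, two are empty
- pocket_6 (a point): centre of the floor of a pocket in the tray, 8 mm above the bench: farther from the robot row (tray x +27 mm), column at tray y +23 mm. Every pocket is 37 (tray x) x 29 mm (tray y), 12 mm deep, with a small chamfer; axes as the tray's. Four of the six hold a part, two are empty
- spare_1: spare: a box-shaped shielded coil in a steel can, 32 (own x) x 24 (own y) x 40 mm high (own z), 70 g, the same when turned half round; origin at the centre of its underside. At the start it stands on the sloping shelf against its lip, leaning 30 degrees with it (own z square to the slope, leaning to the robot; own x up the slope)
- spare_2: spare: a box-shaped shielded coil in a steel can, 32 (own x) x 24 (own y) x 40 mm high (own z), 70 g, the same when turned half round; origin at the centre of its underside. At the start it stands on the sloping shelf against its lip, leaning 30 degrees with it (own z square to the slope, leaning to the robot; own x up the slope)
- seated_1: part already in the tray, in one of the pockets, same as the spares: a box-shaped shielded coil in a steel can, 32 (own x) x 24 (own y) x 40 mm high (own z), 70 g, the same when turned half round; origin at the centre of its underside
- seated_2: part already in the tray, in one of the pockets, same as the spares: a box-shaped shielded coil in a steel can, 32 (own x) x 24 (own y) x 40 mm high (own z), 70 g, the same when turned half round; origin at the centre of its underside
- seated_3: part already in the tray, in one of the pockets, same as the spares: a box-shaped shielded coil in a steel can, 32 (own x) x 24 (own y) x 40 mm high (own z), 70 g, the same when turned half round; origin at the centre of its underside
- seated_4: part already in the tray, in one of the pockets, same as the spares: a box-shaped shielded coil in a steel can, 32 (own x) x 24 (own y) x 40 mm high (own z), 70 g, the same when turned half round; origin at the centre of its underside
- can: round capacitor can 32 mm across, 40 mm high, standing in the row of spares on the shelf; too wide for the pockets, to be left alone; origin at the centre of its underside
- bin: bystander: blue open bin of connectors, 120 x 90 x 55 mm, origin under its centre
- screwdriver: bystander: screwdriver 180 mm long lying on the bench
- board: bystander: green circuit board 110 x 140 x 6 mm (16 mm with its connector) lying on the bench, origin under its centre
There are look-alikes about, which are no part of the job. What is shaped like the spare_2 but orange or red is not meant.

How it is judged:
By the outcome, as a careful person would: the job done as asked, in the order asked, and still so for the second after the job is handed in, with the robot touching nothing.
It also fails if it takes over 72 s, if anything falls off the work surface, if the arm or the gripper's body presses on something with over 40 N, if the wrist force passes 120 N, or if a joint passes its speed limit or range.

## Working session

There is one attempt and no reset: what is moved stays moved. The work goes in short steps, Python scripts to look and compute and a tool call to move; the robot and the scene stay as the last step left them, time stands still between calls to the robot, and variables do not carry over. Pictures are saved under pics/ and viewed, about 8 in all and at most 12, crops included, and the job is handed in when it is done.

Besides the shell and the picture viewer there is one more tool, called as a command line: name --pt "numbers of a row" for each row, then --argument value for the rest. step_arm: Moves the arm, as the interface text tells. Its arguments: {"type":"object","properties":{"series":{"type":"array","items":{"type":"array","items":{"type":"number"}}}},"required":["series"]}

```bash
mkdir -p pics; cat > h.py <<'E'
import numpy as np, cv2
from bench import robot, cams, models
from scipy.spatial.transform import Rotation as Ro
def snap(n,f=None):
    s=cams.snapshot(n)
    if f: cv2.imwrite('pics/'+f,np.ascontiguousarray(s['pixels'][...,::-1]))
    return s
def K(s):
    f=192/np.tan(np.radians(s['fov_y'])/2); return f,s['cx'],s['cy']
def proj(s,X):
    c=np.asarray(s['R'])@np.asarray(X,float)+np.asarray(s['t']); f,cx,cy=K(s); return np.round([cx+f*c[0]/c[2],cy+f*c[1]/c[2]],1)
def back(s,u,v,z):
    f,cx,cy=K(s);R=np.asarray(s['R']);o=-R.T@np.asarray(s['t']);d=R.T@np.array([(u-cx)/f,(v-cy)/f,1]);return o+d*(z-o[2])/d[2]
E
python3 - <<'E'
from h import *
o=robot.get_obs();print(o['time'],o['tool_pos'],o['ee_rot'],o['width'],o['wrist_force'])
a=snap('top','top0.png');b=snap('scene','scene0.png')
for n,s in(('top',a),('scene',b)):
  print(n)
  for l in ['tray','dial_grip','dial_zero','shelf','pocket_1','spare_1','seated_1','can']:
    for r in models.pinpoint(s,l)[:7]: print(l,np.round(r['p'],2),np.round(r['position'],3),proj(s,r['position']))
cv2.imwrite('pics/both.png',np.vstack([cv2.imread('pics/top0.png')[:300],cv2.imread('pics/scene0.png')[84:]]))
E
```

```text
0.0 [ 0.12146998 -0.53586082  0.20432705] [-3.13944531e+00 -2.26543366e-04  2.22839897e-01] 0.09406126809646505 [-0.10359151 -0.21966564 -0.6416439 ]
top
tray 0.6 [ 0.552 -0.102 -0.001] [330.8 207.5]
dial_grip 0.6 [0.555 0.008 0.049] [285.2 201.5]
dial_grip 0.57 [ 0.578 -0.148  0.007] [350.6 196.7]
dial_zero 0.75 [0.596 0.008 0.022] [284.7 186. ]
shelf 0.52 [ 0.577 -0.213  0.006] [378.1 198.1]
shelf 0.32 [0.557 0.008 0.047] [285.1 200.7]
pocket_1 0.97 [ 0.584 -0.079  0.005] [321.2 193.7]
pocket_1 0.96 [ 0.524 -0.208  0.007] [376.8 220.3]
pocket_1 0.93 [ 0.578 -0.145  0.01 ] [349.7 196.7]
pocket_1 0.61 [ 0.528 -0.139  0.013] [347.7 217.2]
pocket_1 0.59 [ 0.527 -0.076  0.007] [319.8 217.4]
pocket_1 0.59 [ 0.578 -0.208  0.009] [376.3 197.3]
spare_1 0.85 [0.694 0.254 0.01 ] [182.3 144.5]
spare_1 0.84 [0.554 0.349 0.06 ] [133.5 196.7]
spare_1 0.81 [0.476 0.139 0.015] [227.  236.3]
spare_1 0.75 [0.57  0.283 0.062] [163.3 190.3]
spare_1 0.61 [0.447 0.323 0.008] [146.7 246.9]
spare_1 0.52 [0.477 0.419 0.012] [105.7 232.5]
seated_1 0.77 [ 0.528 -0.141  0.013] [348.4 217.6]
seated_1 0.74 [ 0.5
[... 793 characters left out ...]
576 -0.21   0.007] [189.7 146.9]
pocket_1 0.53 [0.582 0.204 0.056] [269.2 240.4]
spare_1 0.72 [0.692 0.256 0.013] [240.3 290.9]
spare_1 0.69 [0.478 0.416 0.01 ] [364.  299.2]
spare_1 0.65 [0.448 0.322 0.011] [346.  260.4]
spare_1 0.61 [0.556 0.346 0.061] [317.5 281.2]
spare_1 0.59 [0.569 0.282 0.056] [294.2 262.8]
spare_1 0.54 [0.475 0.139 0.013] [289.8 211.7]
seated_1 0.57 [ 0.523 -0.144  0.012] [217.1 152.3]
seated_1 0.48 [ 0.577 -0.146  0.014] [200.  158.8]
seated_1 0.47 [ 0.524 -0.076  0.01 ] [229.  167.5]
seated_1 0.46 [ 0.581 -0.075  0.007] [211.3 177.1]
can 0.72 [0.586 0.205 0.055] [267.8 241.4]
can 0.6 [ 0.583 -0.146  0.008] [198.2 161.2]
can 0.17 [ 0.518 -0.203  0.01 ] [208.5 140. ]
```

View pics/top0.png

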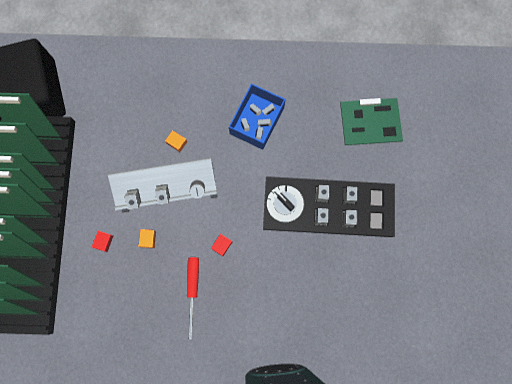

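View pics/scene0.png

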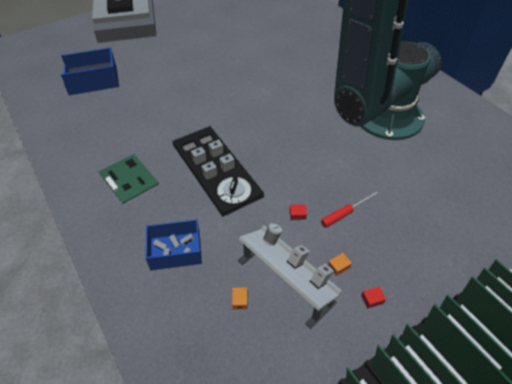

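Tray is around (330,207), with the dial at (285,203). Pockets 1 and 4 (px 376,198 and 376,220) are empty. The shelf holds two grey box coils at (132,200) and (162,194), which are the spares, and the round can at (197,188). The red and orange blocks on the bench, e.g. (102,241) and (147,239), are look-alikes. I'll look from close up over the shelf.

```bash
cat >> h.py <<'E'
def go(x,y,z,yaw):
    o=robot.get_obs();p=np.array(o['tool_pos']);R=Ro.from_euler('xyz',o['ee_rot']).as_matrix()
    d=R.T@(np.array([x,y,z])-p)*1000; cy=np.arctan2(R[1,0],R[0,0])
    print('t',round(o['time'],2),'at',np.round(p*1000,1),'yaw',round(np.degrees(cy),2),'w',round(o['width']*1000,1),'F',np.round(o['wrist_force'],1),'-> delta',np.round(d,1),'turn',round(-np.degrees(yaw-cy),2))
E
python3 -c "
from h import *
go(.51,.30,.26,.21)"
```

```text
t 0.9 at [ 121.5 -536.4  205.5] yaw 12.76 w 94.2 F [ 0.8  0.3 -0.2] -> delta [ 563.7 -729.9  -54.6] turn 0.73
```

step_arm --pt "1 0 0 -55 0" --pt "-0.05 564 -730 -55 0.7" --pt "-0.05 564 -730 -55 0.7" --pt "-0.05 564 -730 -55 0.7" --pt "-0.05 564 -730 -55 0.7" --pt "-0.05 564 -730 -55 0.7" --pt "-0.05 564 -730 -55 0.7" --pt "-0.05 564 -730 -55 0.7" --pt "-0.05 564 -730 -55 0.7" --pt "-0.05 564 -730 -55 0.7" --pt "-0.05 564 -730 -55 0.7" --pt "-0.05 564 -730 -55 0.7" --pt "-0.05 564 -730 -55 0.7" --pt "-0.05 564 -730 -55 0.7" --pt "-0.05 564 -730 -55 0.7" --pt "-0.05 564 -730 -55 0.7" --pt "-0.05 564 -730 -55 0.7" --pt "-0.05 564 -730 -55 0.7" --pt "-0.05 564 -730 -55 0.7" --pt "-0.05 564 -730 -55 0.7"

```text
time: 3.4
tool_pos: [0.5102, 0.2991, 0.2614]
ee_rot: [-3.142, -0.001, 0.209]
wrist_force: [0.6, 0.5, -0.3]
width: 0.0448
```

```bash
python3 - <<'E'
from h import *
go(.51,.30,.26,.21)
s=snap('wrist','w1.png')
print(np.round(-np.array(s['R']).T@s['t'],3),np.round(s['R'],2),s['fov_y'])
for l in ['spare_1','can','shelf']:
    for r in models.pinpoint(s,l)[:4]: print(l,np.round(r['p'],2),np.round(r['position'],3),proj(s,r['position']))
E
```

```text
t 3.4 at [510.2 299.1 261.4] yaw 11.98 w 44.8 F [ 0.6  0.5 -0.3] -> delta [ 0.  -1.   1.4] turn -0.05
[0.575 0.313 0.441] [[ 0.21 -0.98  0.  ]
 [-0.95 -0.2   0.23]
 [-0.22 -0.05 -0.97]] 70.34997257656762
spare_1 0.88 [0.559 0.351 0.059] [229. 136.]
spare_1 0.87 [0.476 0.142 0.012] [348.  213.3]
spare_1 0.83 [0.569 0.288 0.056] [275.2 138.9]
spare_1 0.8 [0.474 0.419 0.014] [180.4 180.2]
shelf 0.62 [ 0.606  0.286 -0.001] [279.6 114.1]
shelf 0.4 [ 0.554 -0.1    0.   ] [498.5 196.4]
```

View pics/w1.png

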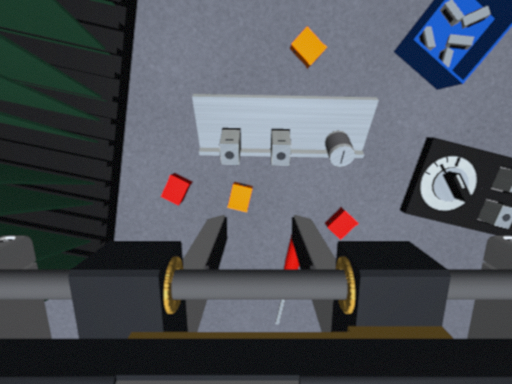

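The wrist view shows the two grey box coils standing against the lip at (230,146) and (281,147), with the can at (341,149). The orange and red blocks lie on the bench. Next is an enlarged crop to confirm and measure.

```bash
python3 - <<'E'
from h import *
im=cv2.imread('pics/w1.png')[85:175,190:380]
cv2.imwrite('pics/w1c.png',cv2.resize(im,None,fx=4,fy=4,interpolation=cv2.INTER_CUBIC))
E
```

```text
(no output)
```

View pics/w1c.png

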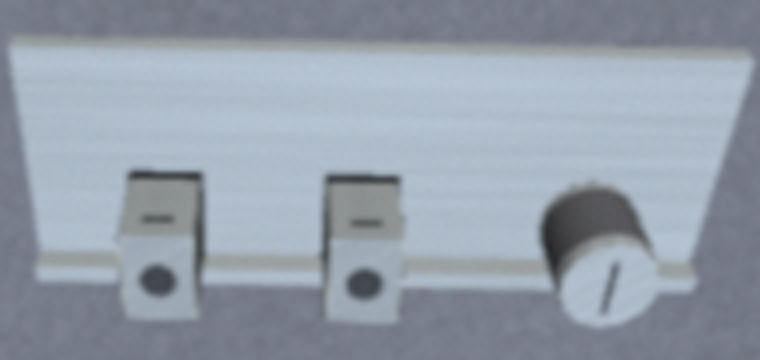

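```bash
python3 - <<'E'
from h import *
s=snap('wrist')
P=lambda u,v,z:back(s,190+(u+.5)/4-.5,85+(v+.5)/4-.5,z)
a,b=P(157,281,.0926),P(364,284,.0926); print('tops',a,b)
for k in [((120,238),(200,238),(125,318),(197,318)),((326,238),(402,236),(328,321),(399,320))]:
    q=[P(*c,z) for c,z in zip(k,(.1006,.1006,.0846,.0846))]; print('ctr',np.mean(q,0),'w',np.linalg.norm(q[0]-q[1]),np.linalg.norm(q[2]-q[3]),'x',np.linalg.norm((q[0]+q[1]-q[2]-q[3])/2))
l,r=P(12,48,.087),P(752,62,.087)
d=l-r; print('high edge len',np.linalg.norm(d),'yaw',np.degrees(np.arctan2(-d[0],d[1])))
d=a-b; print('coils yaw',np.degrees(np.arctan2(-d[0],d[1])))
yaw=np.arctan2(-d[0],d[1]); X=np.array([np.cos(yaw),np.sin(yaw),0])
for t in(a,b): print('bottom',t+np.r_[0.02*X[:2],0]-np.array([0,0,.0346]))
E
```

```text
tops [0.53753022 0.34418252 0.0926    ] [0.55033563 0.27974422 0.0926    ]
ctr [0.53830489 0.34319357 0.0926    ] w 0.024574231841871182 0.02354539316571896 x 0.03104304522885164
ctr [0.55152494 0.28010662 0.0926    ] w 0.02334552157166578 0.02323489831768192 x 0.03198842233162044
high edge len 0.22802578346596375 yaw 11.047250594926876
coils yaw 11.239601628646874
bottom [0.55714663 0.34808076 0.058     ]
bottom [0.56995205 0.28364247 0.058     ]
```

```bash
python3 -c "
from h import *
go(.5494,.3466,.0627,np.radians(11.15))"
```

```text
t 3.65 at [510.3 299.8 260.7] yaw 12.04 w 44.6 F [ 0.2 -0.1  0.8] -> delta [ 48.  -37.6 198. ] turn 0.89
```

step_arm --pt "-0.05 48 -38 60 0.9" --pt "-0.05 48 -38 100 0.9" --pt "-0.05 48 -38 140 0.9" --pt "-0.05 48 -38 170 0.9" --pt "-0.05 48 -38 185 0.9" --pt "-0.05 48 -38 198 0.9" --pt "-0.05 48 -38 198 0.9"

```text
time: 4.53
tool_pos: [0.5492, 0.3472, 0.0622]
ee_rot: [3.141, 0.0, 0.195]
wrist_force: [0.8, 0.8, 0.8]
width: 0.0449
```

```bash
python3 - <<'E'
from h import *
go(.5494,.3466,.0627,np.radians(11.15))
s=snap('wrist','w2.png'); t=snap('scene')
im=s['pixels'][60:330,120:390,::-1]; im2=t['pixels'][190:340,230:380,::-1]
cv2.imwrite('pics/w2c.png',np.hstack([cv2.resize(im,(400,400)),cv2.resize(im2,(400,400))]))
E
```

```text
t 4.53 at [549.2 347.2  62.2] yaw 11.16 w 44.9 F [0.8 0.8 0.8] -> delta [ 0.1  0.6 -0.5] turn 0.01
```

View pics/w2c.png

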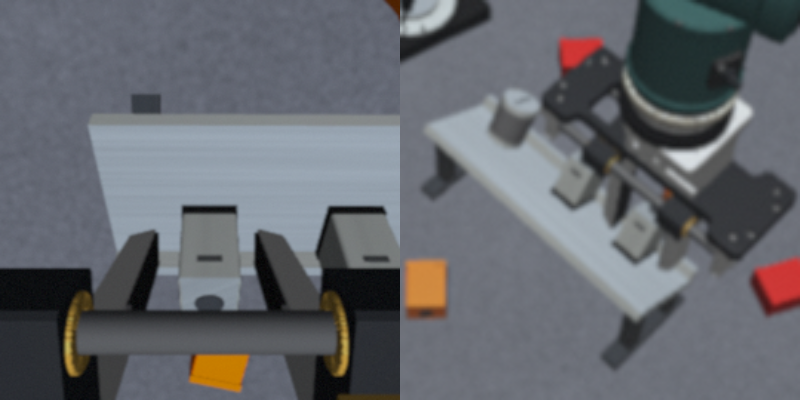

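The left panel shows the coil (x≈209) centred between the fingers (157–255), with no contact. I'll grip and lift.

step_arm --pt "-1 0 0 0 0" --pt "-1 0 0 0 0" --pt "-1 0 0 0 0" --pt "-1 0 0 0 0" --pt "-1 0 0 0 0" --pt "-1 0 0 -10 0" --pt "-1 0 0 -30 0" --pt "-1 0 0 -80 0" --pt "-1 0 0 -100 0" --pt "-1 0 0 -100 0"

```text
time: 5.88
tool_pos: [0.5506, 0.3482, 0.1664]
ee_rot: [-3.14, -0.006, 0.195]
wrist_force: [-0.0, -0.1, -0.8]
width: 0.0238
```

```bash
python3 -c "
from h import *
go(.43,0.0,.16,0)
go(.43,0.0,.045,0)"
```

```text
t 5.88 at [550.6 348.2 166.4] yaw 11.18 w 23.8 F [-0.  -0.1 -0.8] -> delta [-185.8  318.3    4.7] turn 11.18
t 5.88 at [550.6 348.2 166.4] yaw 11.18 w 23.8 F [-0.  -0.1 -0.8] -> delta [-186.6  318.5  119.7] turn 11.18
```

step_arm --pt "-1 -60 40 0 3" --pt "-1 -187 318 5 13" --pt "-1 -187 318 5 13" --pt "-1 -187 318 5 13" --pt "-1 -187 318 5 13" --pt "-1 -187 318 5 13" --pt "-1 -187 318 5 13" --pt "-1 -187 318 5 13" --pt "-1 -187 318 50 13" --pt "-1 -187 318 100 13" --pt "-1 -187 318 120 13" --pt "-1 -187 318 130 13" --pt "-1 -187 318 130 13" --pt "-1 -187 318 130 13"

```text
time: 7.62
tool_pos: [0.4286, -0.0005, 0.0337]
ee_rot: [3.141, -0.002, -0.031]
wrist_force: [0.1, -0.0, -0.5]
width: 0.0238
```

```bash
python3 - <<'E'
from h import *
go(.43,0,.02,np.radians(-2))
s=snap('wrist','w3.png');t=snap('scene')
u,v=proj(t,robot.get_obs()['tool_pos']).astype(int);print(u,v)
im=s['pixels'][100:330,120:400,::-1]; im2=t['pixels'][max(v-60,0):v+60,u-75:u+75,::-1]
cv2.imwrite('pics/w3c.png',np.hstack([cv2.resize(im,(400,330)),cv2.resize(im2,(400,330))]))
E
```

```text
t 7.62 at [428.6  -0.5  33.7] yaw -1.78 w 23.8 F [ 0.1 -0.  -0.5] -> delta [ 1.3 -0.6 13.7] turn 0.22
273 164
```

View pics/w3c.png

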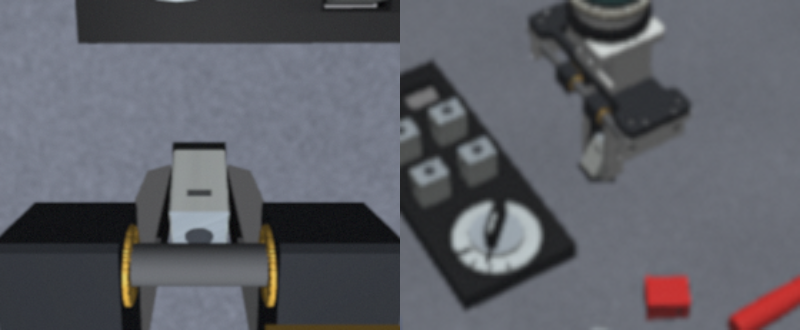

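The coil is held at the middle of its side faces, still leaning. I'll now roll it upright by pivoting about its low edge on the bench.

step_arm --pt "-1 0 0 12 0" --pt "-1 0 0 19 0" --pt "-1 0 0 22 0" --pt "-1 3 0 22.5 0" --pt "-1 6 0 23.5 0" --pt "-1 8.5 0 25 0" --pt "-1 11 0 26.5 0" --pt "-1 13 0 28 0" --pt "-1 15 0 29 0" --pt "-1 17 0 29 0" --pt "-1 17 0 29 0"

```text
time: 9.1
tool_pos: [0.4432, -0.0014, 0.0049]
ee_rot: [3.141, 0.004, -0.032]
wrist_force: [-7.4, -0.4, 14.7]
width: 0.0236
```

```bash
python3 - <<'E'
from h import *
go(.43,0,.02,np.radians(-2))
s=snap('wrist','w4.png');t=snap('scene')
u,v=proj(t,robot.get_obs()['tool_pos']).astype(int);print(u,v)
im=s['pixels'][100:330,120:400,::-1]; im2=t['pixels'][v-40:v+40,u-50:u+50,::-1]
cv2.imwrite('pics/w4c.png',np.hstack([cv2.resize(im,(400,330)),cv2.resize(im2,(400,330))]))
E
```

```text
t 9.1 at [443.2  -1.4   4.9] yaw -1.84 w 23.6 F [-7.4 -0.4 14.7] -> delta [-13.3  -1.  -15. ] turn 0.16
268 173
```

View pics/w4c.png

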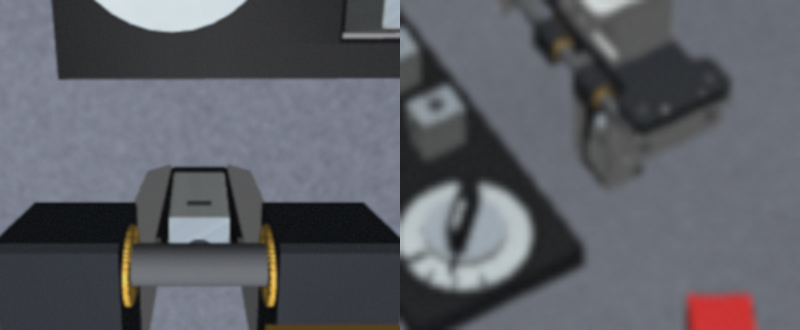

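```bash
python3 - <<'E'
from h import *
s=snap('wrist');G=np.array(robot.get_obs()['tool_pos'])+[0,0,.019]
for h,sx in((24.5,5),(24,3),(26,5)):
 for th in(0,10,20,30):
  c,n=np.cos(np.radians(th)),np.sin(np.radians(th)); X=np.array([c,0,n]);Z=np.array([-n,0,c])
  B=G-(h*Z+sx*X)/1000
  print(h,sx,th,'far bottom',proj(s,B+.016*X),'far top',proj(s,B+.016*X+.04*Z),'near corner z',round((B-.016*X)[2]*1000,1))
E
```

```text
24.5 5 0 far bottom [258.3 210.4] far top [258.2 230.9] near corner z -0.6
24.5 5 10 far bottom [258.1 205.7] far top [258.4 236.7] near corner z -3.8
24.5 5 20 far bottom [258.  201.8] far top [258.6 242.7] near corner z -6.3
24.5 5 30 far bottom [257.8 198.7] far top [258.8 248.6] near corner z -7.8
24 3 0 far bottom [258.2 207.9] far top [258.1 227.8] near corner z -0.1
24 3 10 far bottom [258.  203.4] far top [258.3 234.2] near corner z -3.0
24 3 20 far bottom [257.9 199.8] far top [258.5 240.7] near corner z -5.1
24 3 30 far bottom [257.7 197.1] far top [258.7 247.2] near corner z -6.3
26 5 0 far bottom [258.3 209.8] far top [258.2 229.9] near corner z -2.1
26 5 10 far bottom [258.1 204.8] far top [258.4 235.3] near corner z -5.3
26 5 20 far bottom [257.9 200.5] far top [258.5 240.9] near corner z -7.7
26 5 30 far bottom [257.8 197.2] far top [258.7 246.4] near corner z -9.1
```

The front-face span puts the remaining lean at about 12°. The low edge is on the bench, so a slight loosening lets it settle flat.

step_arm --pt "-1 2 0 -0.5 0" --pt "-0.46 2 0 -0.5 0" --pt "-0.42 2 0 -1 0" --pt "-0.4 2 0 -1 0" --pt "-0.4 2 0 -1 0"

```text
time: 9.88
tool_pos: [0.4463, -0.0015, 0.0042]
ee_rot: [3.142, 0.0, -0.032]
wrist_force: [1.3, -0.3, 0.1]
width: 0.0281
```

```bash
python3 - <<'E'
from h import *
go(.43,0,.02,np.radians(-2))
s=snap('wrist','w5.png')
G=np.array(robot.get_obs()['tool_pos'])
g=cv2.cvtColor(s['pixels'],cv2.COLOR_RGB2GRAY)
print('col 258 rows',list(zip(range(205,270,1),g[205:270,258])))
E
```

```text
t 9.88 at [446.3  -1.5   4.2] yaw -1.84 w 28.1 F [ 1.3 -0.3  0.1] -> delta [-16.3  -1.  -15.8] turn 0.16
col 258 rows [(205, np.uint8(131)), (206, np.uint8(131)), (207, np.uint8(130)), (208, np.uint8(130)), (209, np.uint8(129)), (210, np.uint8(129)), (211, np.uint8(128)), (212, np.uint8(125)), (213, np.uint8(124)), (214, np.uint8(105)), (215, np.uint8(54)), (216, np.uint8(30)), (217, np.uint8(58)), (218, np.uint8(77)), (219, np.uint8(79)), (220, np.uint8(79)), (221, np.uint8(78)), (222, np.uint8(80)), (223, np.uint8(80)), (224, np.uint8(80)), (225, np.uint8(80)), (226, np.uint8(79)), (227, np.uint8(78)), (228, np.uint8(71)), (229, np.uint8(51)), (230, np.uint8(54)), (231, np.uint8(74)), (232, np.uint8(79)), (233, np.uint8(80)), (234, np.uint8(79)), (235, np.uint8(96)), (236, np.uint8(138)), (237, np.uint8(170)), (238, np.uint8(177)), (239, np.uint8(175)), (240, np.uint8(175)), (241, np.uint8(174)), (242, np.uint8(174)), (243, np.uint8(176)), (244, np.uint8(177)), (245, np.uint8(176)), (246, np.uint8(176)), (247, np.uint8(177)), (248, np.uint8(178)), (249, np.uint8(178)), (250, np.uint8(182)), (251, np.uint8(180)), (252, np.uint8(165)), (253, np.uint8(114)), (254, np.uint8(78)), (255, np.uint8(73)), (256, np.uint8(76)), (257, np.uint8(76)), (258, np.uint8(75)), (259, np.uint8(76)), (260, np.uint8(74)), (261, np.uint8(74)), (262, np.uint8(78)), (263, np.uint8(75)), (264, np.uint8(78)), (265, np.uint8(76)), (266, np.uint8(75)), (267, np.uint8(76)), (268, np.uint8(69)), (269, np.uint8(50))]
```

```bash
python3 - <<'E'
from h import *
s=snap('wrist')
a=back(s,258,235.5,.040);b=back(s,258,214,0.0);o=robot.get_obs()
print(a,b,'center x',(a[0]+b[0])/2-.016)
go((a[0]+b[0])/2-.016,o['tool_pos'][1],.0165,np.radians(-2))
E
```

```text
[ 0.45492053 -0.00126996  0.04      ] [ 0.4550729  -0.00117903  0.        ] center x 0.4389967130748881
t 9.97 at [446.4  -1.5   4.3] yaw -1.84 w 28.2 F [0.4 0.9 0.3] -> delta [ -7.4   0.2 -12.2] turn 0.16
```

step_arm --pt "-0.25 0 0 0 0" --pt "-0.25 -7.4 0 -12 0" --pt "-0.25 -7.4 0 -12 0" --pt "-1 -7.4 0 -12 0" --pt "-1 -7.4 0 -12 0" --pt "-1 -7.4 0 -12 0" --pt "-1 -7.4 0 -12 0" --pt "-1 -7.4 0 -30 0" --pt "-1 -7.4 0 -80 0" --pt "-1 -7.4 0 -140 0" --pt "-1 40 187 -185 0" --pt "-1 40 187 -185 0" --pt "-1 40 187 -185 0" --pt "-1 40 187 -185 0" --pt "-1 40 187 -185 0" --pt "-1 40 187 -185 0" --pt "-1 40 187 -185 0"

```text
time: 12.1
tool_pos: [0.4802, -0.1881, 0.1891]
ee_rot: [-3.141, 0.001, -0.03]
wrist_force: [0.2, 0.3, -0.7]
width: 0.024
```

```bash
python3 - <<'E'
from h import *
go(.5,-.2,.2,np.radians(-2))
s=snap('wrist','w6.png')
for l in ['tray','dial_grip','dial_zero','pocket_1','spare_1']:
    for r in models.pinpoint(s,l)[:6]: print(l,np.round(r['p'],2),np.round(r['position'],3),proj(s,r['position']))
cv2.imwrite('pics/w6c.png',cv2.resize(cv2.imread('pics/w6.png')[:300],None,fx=1.56,fy=1.56,interpolation=cv2.INTER_CUBIC))
E
```

```text
t 12.1 at [ 480.2 -188.1  189.1] yaw -1.71 w 24.0 F [ 0.2  0.3 -0.7] -> delta [ 20.2  11.3 -10.9] turn 0.29
tray 0.73 [ 0.556 -0.105  0.   ] [193.6 124.4]
tray 0.49 [ 0.584 -0.075  0.007] [167.4 102.2]
tray 0.16 [ 0.581 -0.141  0.011] [218.9 103. ]
dial_grip 0.6 [0.56  0.004 0.054] [ 84.8 122.5]
dial_zero 0.9 [0.598 0.01  0.021] [91.8 90.8]
pocket_1 0.69 [ 0.53  -0.14   0.008] [221.  144.4]
pocket_1 0.67 [ 0.58  -0.21   0.008] [273.5 102.1]
pocket_1 0.67 [ 0.584 -0.08   0.008] [171. 102.]
pocket_1 0.6 [ 0.576 -0.139  0.011] [217.6 106.9]
pocket_1 0.58 [ 0.522 -0.207  0.004] [271.9 148.4]
pocket_1 0.56 [ 0.53  -0.077  0.011] [172.2 145.7]
spare_1 0.67 [ 0.481 -0.182  0.172] [251.4 219.8]
spare_1 0.64 [0.476 0.143 0.008] [ 15.1 191.2]
```

View pics/w6c.png

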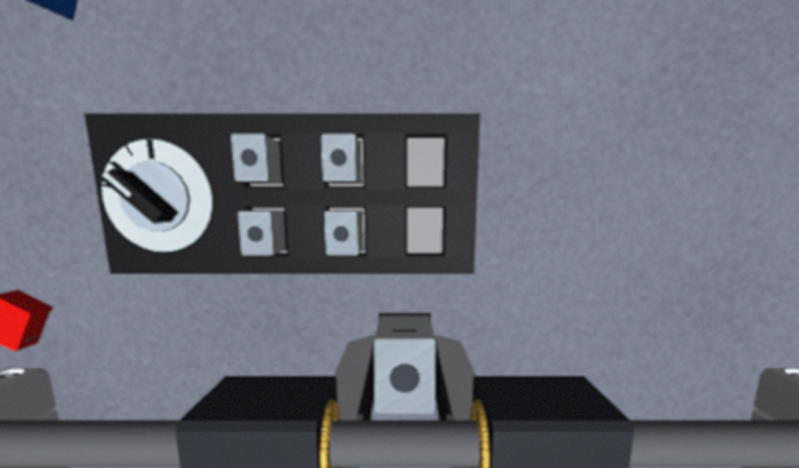

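The coil is upright in the grip. Pockets 1 and 4 are empty, at crop (425,230) and (425,162). The dial pointer is at upper-left (112,178) and the long zero mark at (150,148). Now I'll measure the pockets exactly.

```bash
cat > pk.py <<'E'
from h import *
def tray(s):
    g=cv2.cvtColor(s['pixels'],cv2.COLOR_RGB2GRAY); R=np.array(s['R']);cam=-R.T@s['t']
    for c in (np.array([.524,-.206,.008]),np.array([.578,-.206,.008])):
        u,v=proj(s,c).astype(int); roi=(g[v-30:v+30,u-25:u+25]>110).astype(np.uint8)
        n,lab,st,ce=cv2.connectedComponentsWithStats(roi)
        k=lab[30,25]; x0,y0,w,h=st[k][:4]
        # floor edges seen; edges: visible floor limited by far rim on the side away from camera? nearer rim occludes
        q=[back(s,u-25+a-.5,v-30+b-.5,.008) for a,b in((x0,y0),(x0+w,y0),(x0,y0+h),(x0+w,y0+h))]
        q=np.array(q); print('pocket floor c',np.round(q.mean(0)*1000,1),'size',np.round(np.ptp(q,0)*1000,1),'blobctr',np.round(back(s,u-25+ce[k][0],v-30+ce[k][1],.008)*1000,1),st[k])
    m=(g[:190]<75).astype(np.uint8); n,lab,st,ce=cv2.connectedComponentsWithStats(m); 
    u,v=proj(s,[.551,-.175,.02]).astype(int); k=lab[v,u]
    mm=cv2.morphologyEx((lab==k).astype(np.uint8),cv2.MORPH_CLOSE,np.ones((3,3)))
    # near/far long edges, rows as function of col
    cols=range(80,300,4); A=[];B=[]
    for cc in cols:
        r=np.where(mm[:,cc])[0]
        if len(r): A.append(back(s,cc,r.min()-.5,.02)[:2]);B.append(back(s,cc,r.max()+.5,.02)[:2])
    for n_,E in(('far',A),('near',B)):
        E=np.array(E);p=np.polyfit(E[:,1],E[:,0],1);res=E[:,0]-np.polyval(p,E[:,1]);ok=abs(res)<.0015;p=np.polyfit(E[ok,1],E[ok,0],1)
        print(n_,'yaw deg',np.degrees(np.arctan(-p[0])),'x at y=-.206',np.polyval(p,-.206),ok.sum(),len(ok))
    print('cam',cam)
if __name__=='__main__': tray(snap('wrist'))
E
python3 pk.py
```

```text
pocket floor c [ 524.7 -206.7    8. ] size [38.4 30.9  0. ] blobctr [ 525.  -206.3    8. ] [ 15  16  23  29 642]
pocket floor c [ 578.4 -207.8    8. ] size [38.2 29.8  0. ] blobctr [ 578.6 -207.8    8. ] [ 16  15  23  31 710]
far yaw deg -1.7425538239471268 x at y=-.206 0.6122853551688776 55 55
near yaw deg -1.3795968488307386 x at y=-.206 0.4905068553703018 55 55
cam [ 0.54653067 -0.19119205  0.36932075]
```

```bash
python3 -c "
from h import *
go(.5785,-.2075,.0405,np.radians(-1.6))"
```

```text
t 12.45 at [ 480.4 -189.4  189.5] yaw -1.81 w 24.0 F [ 0.1  1.  -1.5] -> delta [ 98.6  15.  149. ] turn -0.21
```

step_arm --pt "-1 50 8 0 -0.2" --pt "-1 98.6 15.5 20 -0.2" --pt "-1 98.6 15.5 70 -0.2" --pt "-1 98.6 15.5 110 -0.2" --pt "-1 98.6 15.5 135 -0.2" --pt "-1 98.6 15.5 149 -0.2" --pt "-1 98.6 15.5 149 -0.2" --pt "-1 98.6 15.5 149 -0.2"

```text
time: 13.45
tool_pos: [0.5795, -0.2088, 0.0422]
ee_rot: [3.14, -0.003, -0.029]
wrist_force: [0.7, -0.5, -0.2]
width: 0.0238
```

```bash
python3 - <<'E'
from h import *
go(.5785,-.2075,.0245,np.radians(-1.6));go(.5785,-.2075,.0245,np.radians(-1.6))
s=snap('wrist','w7.png');t=snap('top')
for n,z,dx in (('coil',.024,.016),('pocket',.020,.0185)):
    for x in (-dx,dx):
        for y in(-(dx-.004),dx-.004): print(n,proj(s,[.5785+x,-.2078+y,z]),end=' ')
cv2.imwrite('pics/w7c.png',cv2.resize(s['pixels'][160:300,190:330,::-1],(600,600),interpolation=cv2.INTER_CUBIC))
E
```

```text
t 13.45 at [ 579.5 -208.8   42.2] yaw -1.64 w 23.8 F [ 0.7 -0.5 -0.2] -> delta [-1.  -1.3 17.7] turn -0.04
t 13.45 at [ 579.5 -208.8   42.2] yaw -1.64 w 23.8 F [ 0.7 -0.5 -0.2] -> delta [-1.  -1.3 17.7] turn -0.04
coil [273.5 240. ] coil [242.6 240.9] coil [272.8 200.1] coil [240.9 201. ] pocket [276.4 240.9] pocket [239.9 241.9] pocket [275.8 195.6] pocket [237.8 196.6]
```

View pics/w7c.png

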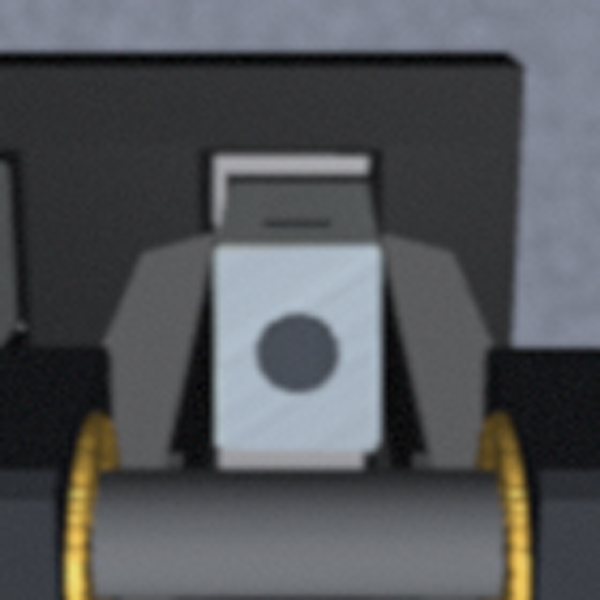

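The crop shows the coil base spanning x 224–380 against the pocket rim at 207–378, so it sits about 2 mm too far to −y and slightly near in x. I'll correct that and lower it.

step_arm --pt "-1 0.7 -1.8 0 0" --pt "-1 0.7 -1.8 4 0" --pt "-1 0.7 -1.8 8 0" --pt "-1 0.7 -1.8 11 0" --pt "-1 0.7 -1.8 14 0" --pt "-1 0.7 -1.8 14 0"

```text
time: 14.3
tool_pos: [0.5789, -0.2064, 0.026]
ee_rot: [-3.141, 0.001, -0.029]
wrist_force: [-0.4, 0.4, -0.3]
width: 0.0237
```

```bash
python3 - <<'E'
from h import *
go(.5785,-.2075,.0245,np.radians(-1.6))
s=snap('wrist','w8.png')
cv2.imwrite('pics/w8c.png',cv2.resize(s['pixels'][160:300,190:330,::-1],(400,400),interpolation=cv2.INTER_CUBIC))
E
```

```text
t 14.3 at [ 578.9 -206.4   26. ] yaw -1.64 w 23.7 F [-0.4  0.4 -0.3] -> delta [-0.4  1.1  1.5] turn -0.04
```

View pics/w8c.png

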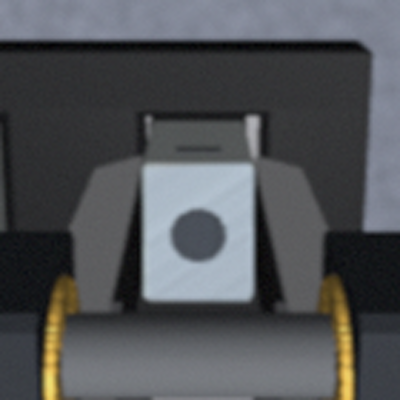

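It has entered the pocket with clearance on both sides and no contact force. I'll seat it and feel for the floor.

step_arm --pt "-1 0 0.4 1 0" --pt "-1 0 0.4 2 0" --pt "-1 0 0.4 2.5 0"

```text
time: 14.72
tool_pos: [0.5794, -0.2071, 0.0247]
ee_rot: [3.141, -0.001, -0.029]
wrist_force: [-0.8, 0.5, 2.7]
width: 0.0235
```

step_arm --pt "-1 0 0 0.5 0" --pt "-1 0 0 0.8 0" --pt "-1 0 0 0.8 0"

```text
time: 15.1
tool_pos: [0.5794, -0.2071, 0.0247]
ee_rot: [3.141, -0.001, -0.028]
wrist_force: [-2.0, 0.9, 6.1]
width: 0.0236
```

step_arm --pt "-0.5 0 0 0 0" --pt "-0.3 0 0 0 0" --pt "-0.15 0 0 0 0" --pt "-0.15 0 0 -15 0" --pt "-0.05 0 0 -70 0" --pt "-0.05 0 0 -130 0" --pt "-0.05 0 0 -165 0" --pt "-0.05 0 0 -165 0" --pt "-0.05 0 0 -165 0"

```text
time: 16.23
tool_pos: [0.5787, -0.2067, 0.1872]
ee_rot: [-3.141, 0.001, -0.029]
wrist_force: [-0.6, -0.7, -0.8]
width: 0.0445
```

```bash
python3 -c "
from h import *
go(.5622,.2821,.0627,np.radians(11.15))
s=snap('wrist','w9.png')
for r in models.pinpoint(s,'seated_1')[:6]: print(np.round(r['p'],2),np.round(r['position'],3))
"
```

```text
t 16.23 at [ 578.7 -206.7  187.2] yaw -1.64 w 44.5 F [-0.6 -0.7 -0.8] -> delta [ -30.2 -488.1  124.8] turn -12.79
0.84 [ 0.582 -0.145  0.007]
0.69 [ 0.584 -0.074  0.004]
0.65 [ 0.524 -0.08   0.009]
0.47 [ 0.526 -0.142  0.009]
```

step_arm --pt "-0.05 -30 -488 0 -12.8" --pt "-0.05 -30 -488 0 -12.8" --pt "-0.05 -30 -488 0 -12.8" --pt "-0.05 -30 -488 0 -12.8" --pt "-0.05 -30 -488 0 -12.8" --pt "-0.05 -30 -488 0 -12.8" --pt "-0.05 -30 -488 0 -12.8" --pt "-0.05 -30 -488 0 -12.8" --pt "-0.05 -30 -488 10 -12.8" --pt "-0.05 -30 -488 40 -12.8" --pt "-0.05 -30 -488 60 -12.8" --pt "-0.05 -30 -488 60 -12.8" --pt "-0.05 -30 -488 60 -12.8"

```text
time: 17.95
tool_pos: [0.5633, 0.2809, 0.1282]
ee_rot: [3.141, 0.0, 0.194]
wrist_force: [0.4, 0.2, 0.5]
width: 0.0447
```

```bash
python3 - <<'E'
from h import *
go(.5622,.2821,.0627,np.radians(11.15))
s=snap('wrist','w10.png')
o=robot.get_obs()
u,v=proj(s,[.5503,.2799,.0926]);print('expected dot',u,v)
g=cv2.cvtColor(s['pixels'],cv2.COLOR_RGB2GRAY)
# side edges of coil at rows above the rail: columns profile
for r in (190,200,210): print(r,[int(x) for x in g[r,215:310:1]])
E
```

```text
t 17.95 at [563.3 280.9 128.2] yaw 11.1 w 44.7 F [0.4 0.2 0.5] -> delta [-0.9 -1.4 65.5] turn -0.05
expected dot 256.8 227.6
190 [162, 161, 161, 163, 162, 163, 161, 162, 162, 162, 161, 162, 163, 161, 161, 162, 163, 162, 161, 162, 161, 161, 163, 161, 161, 162, 163, 162, 156, 131, 111, 117, 123, 125, 124, 123, 124, 121, 122, 122, 120, 119, 119, 122, 121, 123, 121, 122, 124, 123, 122, 122, 124, 124, 123, 118, 119, 139, 159, 161, 161, 162, 162, 161, 160, 160, 161, 160, 160, 160, 159, 161, 161, 160, 160, 161, 160, 161, 159, 160, 162, 160, 161, 160, 160, 161, 160, 161, 160, 162, 160, 161, 159, 162, 160]
200 [159, 158, 160, 159, 158, 159, 158, 158, 158, 160, 158, 158, 158, 158, 158, 159, 158, 158, 157, 159, 158, 158, 158, 159, 157, 159, 157, 155, 136, 116, 118, 122, 124, 125, 123, 125, 124, 122, 123, 123, 120, 121, 120, 123, 121, 124, 123, 124, 122, 123, 124, 123, 124, 126, 123, 123, 122, 139, 155, 159, 158, 158, 158, 157, 158, 158, 158, 157, 156, 158, 157, 157, 156, 158, 157, 159, 158, 158, 159, 159, 159, 158, 158, 157, 158, 158, 158, 159, 157, 159, 160, 159, 158, 158, 158]
210 [135, 136, 136, 135, 135, 135, 135, 137, 135, 137, 136, 137, 137, 137, 135, 136, 137, 136, 136, 135, 137, 136, 135, 136, 136, 137, 137, 130, 119, 116, 123, 124, 125, 124, 124, 123, 123, 123, 123, 121, 123, 121, 120, 122, 123, 123, 124, 123, 124, 124, 125, 124, 125, 125, 126, 125, 121, 112, 122, 135, 136, 136, 138, 137, 136, 136, 136, 137, 136, 138, 137, 137, 137, 135, 136, 138, 136, 138, 137, 137, 137, 137, 136, 137, 137, 137, 136, 136, 138, 138, 137, 138, 137, 139, 137]
```

step_arm --pt "-0.05 -0.7 -0.5 30 0" --pt "-0.05 -0.7 -0.5 50 0" --pt "-0.05 -0.7 -0.5 60 0" --pt "-0.05 -0.7 -0.5 65 0" --pt "-0.05 -0.7 -0.5 65 0" --pt "-1 -0.7 -0.5 65 0" --pt "-1 -0.7 -0.5 65 0" --pt "-1 -0.7 -0.5 65 0" --pt "-1 -0.7 -0.5 65 0" --pt "-1 -0.7 -0.5 65 0" --pt "-1 -0.7 -0.5 55 0" --pt "-1 -0.7 -0.5 35 0" --pt "-1 -0.7 -0.5 -20 0" --pt "-1 -0.7 -0.5 -35 0" --pt "-1 -0.7 -0.5 -35 0" --pt "-1 -0.7 -0.5 -35 0"

```text
time: 20.0
tool_pos: [0.5613, 0.2817, 0.1609]
ee_rot: [3.141, 0.004, 0.195]
wrist_force: [0.6, 0.7, -0.7]
width: 0.0238
```

```bash
python3 -c "
from h import *
go(.43,0.0,.0337,np.radians(-1.7))
cams.snapshot('wrist')
go(.43,0.0,.0337,np.radians(-1.7))"
```

```text
t 20.0 at [561.3 281.7 160.9] yaw 11.17 w 23.8 F [ 0.6  0.7 -0.7] -> delta [-182.8  250.8  128.1] turn 12.87
t 20.05 at [561.1 281.6 160.4] yaw 11.16 w 24.0 F [-0.2 -0.7 -1. ] -> delta [-182.6  250.8  127.8] turn 12.86
```

step_arm --pt "-1 -60 40 0 3" --pt "-1 -183 251 0 12.9" --pt "-1 -183 251 0 12.9" --pt "-1 -183 251 0 12.9" --pt "-1 -183 251 0 12.9" --pt "-1 -183 251 0 12.9" --pt "-1 -183 251 0 12.9" --pt "-1 -183 251 50 12.9" --pt "-1 -183 251 100 12.9" --pt "-1 -183 251 120 12.9" --pt "-1 -183 251 128 12.9" --pt "-1 -183 251 128 12.9" --pt "-1 -183 251 128 12.9"

```text
time: 21.68
tool_pos: [0.4327, 0.0007, 0.0364]
ee_rot: [3.141, -0.003, -0.029]
wrist_force: [0.8, -0.5, 0.0]
width: 0.0237
```

```bash
cat > edge.py <<'E'
from h import *
go(.43,0,.0337,np.radians(-1.7))
s=snap('wrist');g=cv2.cvtColor(s['pixels'],cv2.COLOR_RGB2GRAY)
print([(r,int(x)) for r,x in zip(range(190,262),g[190:262,258])])
E
python3 edge.py
```

```text
t 21.68 at [432.7   0.7  36.4] yaw -1.69 w 23.7 F [ 0.8 -0.5  0. ] -> delta [-2.6  0.8  2.7] turn 0.01
[(190, 121), (191, 121), (192, 125), (193, 126), (194, 128), (195, 127), (196, 127), (197, 125), (198, 112), (199, 76), (200, 32), (201, 18), (202, 19), (203, 38), (204, 89), (205, 134), (206, 143), (207, 143), (208, 145), (209, 143), (210, 145), (211, 144), (212, 145), (213, 145), (214, 145), (215, 145), (216, 143), (217, 143), (218, 145), (219, 146), (220, 145), (221, 145), (222, 145), (223, 147), (224, 146), (225, 146), (226, 145), (227, 147), (228, 145), (229, 145), (230, 145), (231, 139), (232, 116), (233, 77), (234, 63), (235, 70), (236, 92), (237, 130), (238, 146), (239, 147), (240, 147), (241, 147), (242, 147), (243, 147), (244, 146), (245, 146), (246, 150), (247, 154), (248, 164), (249, 169), (250, 171), (251, 170), (252, 171), (253, 171), (254, 171), (255, 172), (256, 174), (257, 174), (258, 159), (259, 112), (260, 75), (261, 74)]
```

step_arm --pt "-1 0 0 14 0" --pt "-1 0 0 20 0" --pt "-1 0 0 23 0" --pt "-1 4 0 23.5 0" --pt "-1 8 0 24.5 0" --pt "-1 11 0 26 0" --pt "-1 14 0 27.5 0" --pt "-1 17 0 29 0" --pt "-1 20 0 30 0" --pt "-1 22 0 30 0" --pt "-0.46 22 0 29.5 0" --pt "-0.42 22 0 29.5 0" --pt "-0.4 22 0 29.5 0" --pt "-0.4 22 0 29.5 0"

```text
time: 23.48
tool_pos: [0.4533, -0.0003, 0.0054]
ee_rot: [3.142, 0.0, -0.03]
wrist_force: [0.1, 0.1, 0.6]
width: 0.0281
```

```bash
python3 edge.py
```

```text
t 23.48 at [ 4.533e+02 -3.000e-01  5.400e+00] yaw -1.74 w 28.1 F [0.1 0.1 0.6] -> delta [-23.3   0.4 -28.3] turn -0.04
[(190, 132), (191, 129), (192, 126), (193, 126), (194, 124), (195, 124), (196, 123), (197, 124), (198, 125), (199, 127), (200, 128), (201, 129), (202, 128), (203, 129), (204, 128), (205, 129), (206, 128), (207, 129), (208, 130), (209, 129), (210, 129), (211, 131), (212, 129), (213, 112), (214, 61), (215, 33), (216, 55), (217, 77), (218, 80), (219, 81), (220, 82), (221, 79), (222, 79), (223, 80), (224, 81), (225, 81), (226, 79), (227, 70), (228, 51), (229, 58), (230, 76), (231, 80), (232, 80), (233, 83), (234, 103), (235, 142), (236, 171), (237, 177), (238, 177), (239, 174), (240, 176), (241, 176), (242, 178), (243, 176), (244, 176), (245, 177), (246, 179), (247, 180), (248, 181), (249, 182), (250, 181), (251, 162), (252, 104), (253, 77), (254, 74), (255, 77), (256, 77), (257, 77), (258, 74), (259, 76), (260, 77), (261, 76)]
```

```bash
python3 - <<'E'
from h import *
s=snap('wrist')
a=back(s,258,234.6,.040);b=back(s,258,213.3,0.0);o=robot.get_obs()
print(a,b)
go((a[0]+b[0])/2-.016,o['tool_pos'][1],.0165,np.radians(-1.6))
E
```

```text
[ 4.61969790e-01 -4.75558031e-05  4.00000000e-02] [4.62205231e-01 4.10500441e-05 2.77555756e-17]
t 23.57 at [ 4.533e+02 -3.000e-01  5.500e+00] yaw -1.74 w 27.8 F [-0.2  0.4  0.4] -> delta [ -7.2   0.2 -11. ] turn -0.14
```

step_arm --pt "-0.25 0 0 0 0" --pt "-0.25 -7.2 0 -11 0" --pt "-0.25 -7.2 0 -11 0" --pt "-1 -7.2 0 -11 0" --pt "-1 -7.2 0 -11 0" --pt "-1 -7.2 0 -11 0" --pt "-1 -7.2 0 -11 0" --pt "-1 -7.2 0 -30 0" --pt "-1 -7.2 0 -80 0" --pt "-1 -7.2 0 -120 0" --pt "-1 78 203 -120 0" --pt "-1 78 203 -120 0" --pt "-1 78 203 -120 0" --pt "-1 78 203 -120 0" --pt "-1 78 203 -120 0" --pt "-1 78 203 -80 0" --pt "-1 78 203 -50 0" --pt "-1 78 203 -37 0" --pt "-1 78 203 -37 0" --pt "-1 78 203 -37 0"

```text
time: 26.08
tool_pos: [0.5262, -0.2057, 0.0443]
ee_rot: [3.14, -0.003, -0.03]
wrist_force: [-0.1, 0.3, -0.9]
width: 0.0236
```

```bash
python3 - <<'E'
from h import *
go(.5251,-.2055,.0245,np.radians(-1.6))
s=snap('wrist','w11.png')
cv2.imwrite('pics/w11c.png',cv2.resize(s['pixels'][140:300,170:330,::-1],(600,600),interpolation=cv2.INTER_CUBIC))
E
```

```text
t 26.07 at [ 526.2 -205.7   44.3] yaw -1.71 w 23.6 F [-0.1  0.3 -0.9] -> delta [-1.2 -0.1 19.8] turn -0.11
```

View pics/w11c.png

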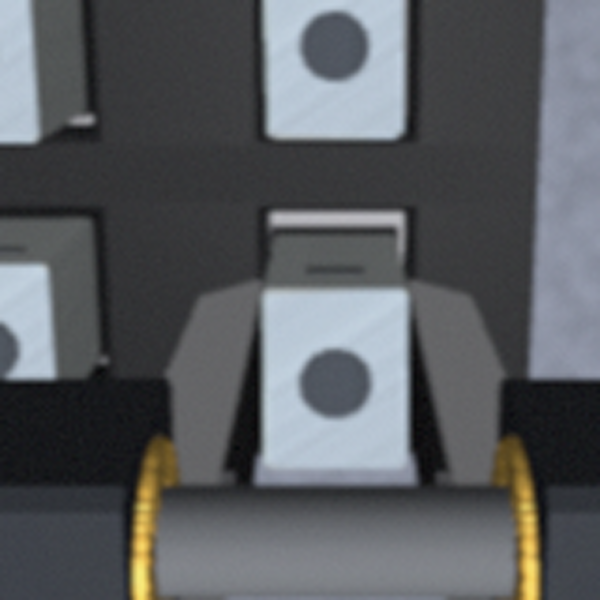

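The new coil's base (x 271–398) is centred in pocket 1 (258–414), and the first coil sits upright in pocket 4. Lowering it now.

step_arm --pt "-1 0.3 0 3 0" --pt "-1 0.3 0 7 0" --pt "-1 0.3 0 11 0" --pt "-1 0.3 0 14 0" --pt "-1 0.3 0 16.5 0" --pt "-1 0.3 0 18 0" --pt "-1 0.3 0 18 0"

```text
time: 27.0
tool_pos: [0.5256, -0.2056, 0.0249]
ee_rot: [3.141, -0.0, -0.03]
wrist_force: [-0.9, -0.3, 0.2]
width: 0.024
```

step_arm --pt "-1 0 0 0.7 0" --pt "-1 0 0 1.3 0" --pt "-1 0 0 1.8 0" --pt "-1 0 0 1.8 0"

```text
time: 27.5
tool_pos: [0.5256, -0.2056, 0.0248]
ee_rot: [3.141, -0.001, -0.03]
wrist_force: [-3.8, 1.0, 7.8]
width: 0.0241
```

step_arm --pt "-0.5 0 0 0.8 0" --pt "-0.3 0 0 0.8 0" --pt "-0.15 0 0 0.8 0" --pt "-0.15 0 0 -15 0" --pt "-0.15 0 0 -70 0" --pt "-0.15 0 0 -135 0" --pt "-0.15 -41 -210 -135 0" --pt "-0.15 -41 -210 -135 0" --pt "-0.15 -41 -210 -135 0" --pt "-0.15 -41 -210 -135 0" --pt "-0.15 -41 -210 -135 0" --pt "-0.15 -41 -210 -135 0" --pt "-0.15 -41 -210 -135 0"

```text
time: 29.12
tool_pos: [0.4912, 0.0044, 0.1579]
ee_rot: [3.141, -0.0, -0.032]
wrist_force: [0.0, 0.5, -0.1]
width: 0.0396
```

```bash
python3 - <<'E'
from h import *
go(.5251,-.2055,.0245,np.radians(-1.6))
s=snap('wrist','w12.png')
for l in ['dial_grip','dial_zero']:
    for r in models.pinpoint(s,l)[:2]: print(l,np.round(r['p'],2),np.round(r['position'],4),proj(s,r['position']))
u,v=proj(s,[.557,.006,.03]).astype(int);print(u,v); u0,v0=max(u-70,0),max(v-60,0);print(u0,v0)
cv2.imwrite('pics/w12c.png',cv2.resize(s['pixels'][v0:v0+120,u0:u0+160,::-1],(800,600),interpolation=cv2.INTER_CUBIC))
E
```

```text
t 29.12 at [491.2   4.4 157.9] yaw -1.84 w 39.6 F [ 0.   0.5 -0.1] -> delta [ 40.7 208.7 133.5] turn -0.24
dial_grip 0.78 [0.5597 0.0068 0.0556] [254.2 128.1]
dial_zero 0.68 [ 0.5808 -0.1445  0.0107] [386.1 105.3]
dial_zero 0.59 [0.5982 0.0053 0.0223] [254.8  92.1]
255 130
185 70
```

View pics/w12c.png

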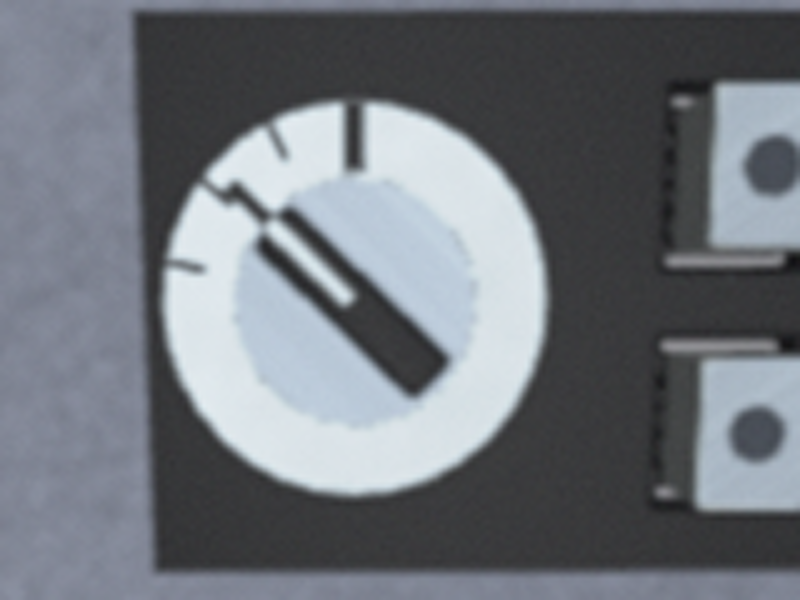

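The dial view shows the pointer end of the bar at upper-left (272,225), its other end at (432,378), and the zero mark at (354,105–170). The dial has to turn clockwise by about 45°.

```bash
cat > dial.py <<'E'
from h import *
def P(s,u,v,z,u0=185,v0=70,k=5): return back(s,u0+(u+.5)/k-.5,v0+(v+.5)/k-.5,z)
E
python3 - <<'E'
from dial import *
s=snap('wrist')
a,b=P(s,272,225,.054),P(s,432,378,.054); c=(a+b)/2; d=a-b
print('bar c',c,'len',np.linalg.norm(d),'ang',np.degrees(np.arctan2(d[1],d[0])))
e=P(s,355,297,.021); z0=P(s,354,105,.021); z1=P(s,354,170,.021); d=z0-e
print('ring c',e,'zero ang',np.degrees(np.arctan2(d[1],d[0])),'r',np.linalg.norm(d),np.linalg.norm(z1-e)); d=z0-z1; print(np.degrees(np.arctan2(d[1],d[0])))
p=P(s,236,186,.028);d=p-e;print('ptr ang',np.degrees(np.arctan2(d[1],d[0])),np.linalg.norm(d))
go(c[0],c[1],.034,np.radians(45))
E
```

```text
bar c [0.55755554 0.00619689 0.054     ] len 0.04419559912344776 ang 45.18310294991019
ring c [0.55877995 0.00610919 0.021     ] zero ang -1.6416945850225437 r 0.04090234257323333 0.027336669699846588
-1.9581671194333943
ptr ang 45.884182600702815 0.035431368803070136
t 29.32 at [491.    4.9 157.7] yaw -1.81 w 39.9 F [ 0.7 -0.3 -0.1] -> delta [ 66.6  -3.5 123.7] turn -46.81
```

step_arm --pt "-0.15 67 -2.5 20 -47" --pt "-0.15 67 -2.5 40 -47" --pt "-0.15 67 -2.5 40 -47" --pt "-0.15 67 -2.5 40 -47" --pt "-0.15 67 -2.5 40 -47" --pt "-0.15 67 -2.5 80 -47" --pt "-0.15 67 -2.5 110 -47" --pt "-0.15 67 -2.5 125 -47" --pt "-0.15 67 -2.5 125 -47" --pt "-0.15 67 -2.5 125 -47"

```text
time: 30.58
tool_pos: [0.5591, 0.0059, 0.0343]
ee_rot: [3.14, -0.002, 0.79]
wrist_force: [0.8, -0.1, 0.0]
width: 0.04
```

```bash
python3 -c "
from h import *
print(np.round(robot.get_obs()['joint_positions'],2))
go(.558,.0062,.032,np.radians(45.3))"
```

```text
[-0.09  0.2   1.59 -0.    1.35  0.69]
t 30.57 at [559.1   5.9  34.3] yaw 45.25 w 40.0 F [ 0.8 -0.1  0. ] -> delta [-0.5 -1.   2.3] turn -0.05
```

step_arm --pt "-0.6 -0.4 -0.5 0 0" --pt "-1 -0.4 -0.5 0 0" --pt "-1 -0.4 -0.5 0 0" --pt "-1 -0.4 -0.5 0 0" --pt "-1 -0.4 -0.5 0 0" --pt "-1 -0.4 -0.5 0 0" --pt "-1 -0.4 -0.5 0 0"

```text
time: 31.45
tool_pos: [0.5573, 0.0063, 0.0333]
ee_rot: [-3.142, -0.0, 0.79]
wrist_force: [-1.4, 2.5, 4.5]
width: 0.0118
```

```bash
python3 -c "
from h import *
go(.558,.0062,.032,np.radians(45.3))"
```

```text
t 31.45 at [557.3   6.3  33.3] yaw 45.27 w 11.8 F [-1.4  2.5  4.5] -> delta [0.4 0.6 1.3] turn -0.03
```

Gripped with little force. Turning the dial 47° clockwise seen from above.

step_arm --pt "-1 0 0 0 6" --pt "-1 0 0 0 12" --pt "-1 0 0 0 18" --pt "-1 0 0 0 24" --pt "-1 0 0 0 30" --pt "-1 0 0 0 36" --pt "-1 0 0 0 42" --pt "-1 0 0 0 47" --pt "-1 0 0 0 47" --pt "-1 0 0 0 47"

```text
time: 32.7
tool_pos: [0.5574, 0.0062, 0.0333]
ee_rot: [3.142, -0.0, -0.029]
wrist_force: [-1.3, 0.8, 5.7]
width: 0.0118
```

step_arm --pt "-0.7 0 0 0 0" --pt "-0.5 0 0 0 0" --pt "-0.3 0 0 0 0" --pt "-0.15 0 0 -20 0" --pt "-0.15 0 0 -60 0" --pt "-0.15 -67 0 -125 0" --pt "-0.15 -67 0 -125 0" --pt "-0.15 -67 0 -125 0" --pt "-0.15 -67 0 -125 0" --pt "-0.15 -67 0 -125 0"

```text
time: 33.95
tool_pos: [0.4901, 0.0082, 0.156]
ee_rot: [-3.141, 0.003, -0.03]
wrist_force: [-0.8, 0.0, -0.2]
width: 0.0399
```

```bash
python3 - <<'E'
from h import *
go(.5251,-.2055,.0245,np.radians(-1.6))
s=snap('wrist','w13.png')
u,v=proj(s,[.557,.006,.03]).astype(int);u0,v0=max(u-70,0),max(v-60,0);print(u0,v0)
cv2.imwrite('pics/w13c.png',cv2.resize(s['pixels'][v0:v0+120,u0:u0+160,::-1],(800,600),interpolation=cv2.INTER_CUBIC))
g=cv2.cvtColor(s['pixels'],cv2.COLOR_RGB2GRAY)
# bar top: dark inside disc; print row runs
for r in range(v0+18,v0+86,3): print(r,'dark cols',[int(c) for c in range(u-26,u+27) if g[r,c]<90])
E
```

```text
t 33.95 at [490.1   8.2 156. ] yaw -1.74 w 39.9 F [-0.8  0.  -0.2] -> delta [ 41.8 212.5 131.3] turn -0.14
188 69
87 dark cols [232, 233, 234, 235, 236, 237, 238, 239, 240, 241, 242, 243, 244, 245, 246, 247, 248, 249, 250, 251, 252, 253, 254, 255, 256, 257, 258, 259, 260, 261, 262, 263, 264, 265, 266, 267, 268, 269, 270, 271, 272, 273, 274, 275, 276, 277, 278, 279, 280, 281, 282, 283, 284]
90 dark cols [232, 233, 234, 235, 236, 237, 238, 239, 240, 241, 242, 243, 244, 258, 259, 260, 274, 275, 276, 277, 278, 279, 280, 281, 282, 283, 284]
93 dark cols [232, 233, 234, 235, 236, 237, 238, 258, 259, 260, 280, 281, 282, 283, 284]
96 dark cols [232, 233, 234, 258, 259, 260, 284]
99 dark cols [258, 259, 260]
102 dark cols [259]
105 dark cols []
108 dark cols [254, 255, 256, 262, 263, 264]
111 dark cols [254, 255, 256, 262, 263, 264]
114 dark cols [254, 255, 256, 262, 263, 264]
117 dark cols [254, 255, 256, 262, 263, 264]
120 dark cols [254, 255, 256, 262, 263, 264]
123 dark cols [254, 255, 256, 262, 263, 264]
126 dark cols [254, 255, 256, 262, 263, 264]
129 dark cols [254, 255, 256, 257, 258, 259, 260, 261, 262, 263, 264]
132 dark cols [254, 255, 256, 257, 258, 259, 260, 261, 262, 263, 264]
135 dark cols [254, 255, 256, 257, 258, 259, 260, 261, 262, 263, 264]
138 dark cols [254, 255, 256, 257, 258, 259, 260, 261, 262, 263, 264]
141 dark cols [254, 255, 256, 257, 258, 259, 260, 261, 262, 263, 264]
144 dark cols [254, 255, 256, 257, 258, 259, 260, 261, 262, 263, 264]
147 dark cols [254, 255, 256, 257, 258, 259, 260, 261, 262, 263, 264]
150 dark cols [254, 255, 256, 257, 258, 259, 260, 261, 262, 263]
153 dark cols []
```

The picture limit is reached, so I read this one numerically. The bar's dark columns are 254–264 (centre 259) on every row, and the zero mark is at 258–260, so the pointer is on zero. Next I check the tray numerically.

```bash
python3 - <<'E'
from h import *
for n in('wrist','scene','top'):
    s=snap(n)
    for l in ('seated_1','spare_1','can'):
        print(n,l,[(round(r['p'],2),*np.round(r['position'],3)) for r in models.pinpoint(s,l) if r['p']>.35])
s=snap('wrist');g=cv2.cvtColor(s['pixels'],cv2.COLOR_RGB2GRAY)
Xs=np.array([np.cos(-.028),np.sin(-.028),0]);Y=np.array([np.sin(.028),np.cos(.028),0])
# top-face dot (dark) found near each pocket's expected top centre (z=.048)
p1=np.array([.5251,-.2055,.048])
for i,o in (('1',(0,0)),('2',(0,.064)),('3',(0,.128)),('4',(.054,0)),('5',(.054,.064)),('6',(.054,.128))):
    c=p1+Xs*o[0]+Y*o[1]; u,v=proj(s,c)
    if not(12<u<500 and 12<v<260): print(i,'out of view',u,v);continue
    U,V=int(u),int(v); w=(g[V-9:V+10,U-9:U+10]<115).astype(np.uint8); n,lab,st,ce=cv2.connectedComponentsWithStats(w)
    j=min(range(1,n),key=lambda k:np.hypot(*(ce[k]-9))) if n>1 else None
    if j: print(i,'dot off mm',np.round((back(s,U-9+ce[j][0],V-9+ce[j][1],.048)-c)*1000,1),'area',st[j][4])
E
```

```text
wrist seated_1 [(0.97, np.float64(0.581), np.float64(-0.144), np.float64(0.008)), (0.94, np.float64(0.581), np.float64(-0.076), np.float64(0.004)), (0.83, np.float64(0.526), np.float64(-0.082), np.float64(0.01)), (0.76, np.float64(0.526), np.float64(-0.143), np.float64(0.009))]
wrist spare_1 [(0.94, np.float64(0.691), np.float64(0.253), np.float64(0.009)), (0.9, np.float64(0.583), np.float64(-0.202), np.float64(0.007)), (0.79, np.float64(0.525), np.float64(-0.201), np.float64(0.003)), (0.7, np.float64(0.474), np.float64(0.142), np.float64(0.012)), (0.66, np.float64(0.444), np.float64(0.319), np.float64(0.013))]
wrist can [(0.89, np.float64(0.584), np.float64(0.206), np.float64(0.056))]
scene seated_1 [(0.78, np.float64(0.525), np.float64(-0.078), np.float64(0.01)), (0.6, np.float64(0.525), np.float64(-0.142), np.float64(0.012)), (0.6, np.float64(0.578), np.float64(-0.209), np.float64(0.009)), (0.57, np.float64(0.583), np.float64(-0.076), np.float64(0.003))]
scene spare_1 [(0.93, np.float64(0.479), np.float64(0.418), np.float64(0.011)), (0.87, np.float64(0.452), np.float64(0.323), np.
[... 569 characters left out ...]
spare_1 [(0.76, np.float64(0.476), np.float64(0.419), np.float64(0.009)), (0.73, np.float64(0.579), np.float64(-0.208), np.float64(0.008)), (0.73, np.float64(0.524), np.float64(-0.205), np.float64(0.013)), (0.69, np.float64(0.446), np.float64(0.319), np.float64(0.008)), (0.66, np.float64(0.478), np.float64(0.14), np.float64(0.012)), (0.6, np.float64(0.694), np.float64(0.253), np.float64(0.013))]
top can [(0.5, np.float64(0.584), np.float64(0.204), np.float64(0.054))]
1 dot off mm [ 0.2 -1.2 -0. ] area 88
2 dot off mm [-0.7 -1.  -0. ] area 88
3 dot off mm [-0.6 -0.9 -0. ] area 86
4 dot off mm [ 0.1 -0.9 -0. ] area 104
5 dot off mm [-0.7 -1.2 -0. ] area 99
6 dot off mm [-0.6 -1.  -0. ] area 99
```

All six tops lie on one regular grid at the seated height, and the arm is clear of everything. Handing in.

```bash
python3 -c "
from h import *
print(robot.close_job())"
```

```text
the job is handed in; nothing more can be done
None
```

Both spare coils are in the two empty pockets (4 first, then 1), the dial is back on its zero mark, and the job is handed in at about 34 s of the 72 s allowed.

- **Coils:** I gripped each one on the sloping shelf by its sides and rolled it about its low edge on the bare bench. The first rolled most of the way and then settled flat the last 12° or so when I loosened the grip. The second was loosened the same way without checking its lean first. I then regripped each coil higher and lowered it into its pocket until I felt the floor, at about 6–8 N, before letting go.
- **Dial:** With the tray full, I gripped the bar and turned it 47° clockwise.

**Last checks:**
- **Tray:** The tops of all six coils fit one regular grid to within about 1 mm at the expected seated height. The detectors on all three cameras put coils in both filled pockets.
- **Dial:** The bar and the zero mark share the same centre column in the wrist picture.
- **Surroundings:** The detectors reported the can and the look-alike blocks where they were at the start. I did not recheck the bin, screwdriver or circuit board, but the arm worked clear of them.
- **Disagreements:** The detectors missed one or two of the coils that were already in the tray in the scene and top views, but the wrist view found all four. The final dial picture could not be viewed because the 12-picture limit was reached, so I checked it from pixel values only.

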